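Slide the spice tin past the spring stop

ROBOT

A 6-joint arm with a two-finger parallel gripper is mounted at the origin on the work surface. World frame = base frame: x ahead of the robot, y to its left, z up, the work surface at z = 0. Lengths are in m, angles in degrees, forces in N, time in s.
With the tool pointing down it reaches from about 0.4 to 0.925 m from the base axis. Payload 12.5 kg.
Tool frame: the origin (TCP) lies on the centre line of the jaws, within the pads' length; the fingertips stand 14 mm ahead of it and the grasp point (between the pads) lies 5 mm behind it; x points along the fingers, z is the direction in which the jaws open and shut, and the axes are right-handed (so a half turn about x gives the same grasp; the last joint's range is limited). The gripper opens to 95 mm and grips with 3 to 60 N. Pads are 20 mm wide; open, the fingers measure 119 mm over their backs; the gripper's body (75 mm by 180 mm) begins 59 mm behind the grasp point.
Start: joints at [-6.05, 28.126, 89.318, -0, 62.55, -6.05], TCP at [0.625, 0, 0.229] pointing down, gripper open.
Joint ranges: [-177.58, 177.58], [-47.91, 125.51], [2.72, 160], [-65.01, 245.01], [3.68, 167.84], [-153.87, 153.87]. Speed limits (degrees/s): [127.2, 127.2, 159.86, 180, 180, 180].

INTERFACE

Orientations are given as a 3x3 rotation matrix whose columns are the frame's x, y, z axes.
In Python, from cell import r, grab_frame, camera_model, job gives the robot as it stands.
- The arm moves only by the tool carry_out, never from a script. Its arguments are lists of equal length, an entry for each row: "translation": the shift along the tool's x, y, z in cm, a list of three; "yaw": the turn about the tool's x in rad; "jaw": the opening, from 0 (shut) to 1 (fully open). In form: {"translation": [[tx, ty, tz], ...], "yaw": [yaw, ...], "jaw": [jaw, ...]}. A call has 1 to 12 rows; each row is the pose to reach, as a shift and turn from the pose measured when the call began, along the tool's axes at that moment; what a row does not reach only later rows make up. A row lasts 1/8 s, in which the tool goes at most 62.5 mm and 10.7 degrees, less where a joint would pass 70% of its speed; a pose out of reach is approached as far as the arm can. A call with a gripper value outside its range is refused whole. The fingers move at their own pace and stop on an object; "force" is the grip in N (left out, the last holds). Time passes only in rows, so rows that repeat a pose let the fingers close. It gives the time, the measured TCP pose, the force and the opening at its end, in the units of the state.
- r.get_obs(): the state, without advancing time (a new reading comes with each control period).
- grab_frame(name): name is "scene" or "side" or "wrist"; returns (picture, depth): 400x640x3 uint8, red, green, blue; 400x640 float32, m along the optical axis (not along the pixel's ray), 0 where there is no reading.
- camera_model(name): a dict with "fx", "fy", "cx", "cy" (pixels), "k1" (the pictures are not rectified: a ray, as slopes to the right and down, at radius r is drawn at 1 + k1 r^2 times it, then the intrinsics apply), "rvec" (rotation vector, rad) and "tvec" (3), from world to camera coordinates, as OpenCV has them. Camera axes: x right, y down, z forward; pixel columns grow to the right and rows downward; lengths in m; the calibration is good to about 2 mm. A picture is of the moment at which its call begins: read the wrist's pose just before it. camera_model takes no time and is no camera call; for the wrist camera it gives the pose at the moment of the call.
- job.finish_job(): hands the job in, once; it reports no verdict.
The state is a dict: "clock": time; "joints": joint angles; "joint_vel": joint speeds; "effort": joint torques, N m; "tool_pos": TCP position; "tool_rot": TCP orientation; "ft_force": force on the tool from outside, world axes, zero at the start; "torque": the same for the moment, N m; "grip_width": finger opening in m.
Only numpy, scipy, OpenCV 4.12 (cv2) and the standard library are available. Lean on these libraries where they do the work, as an engineer would, in place of code of your own. Each camera call takes 0.05 s, during which the arm holds its last target.

TASK

At the snack stall the spice tin is parked behind the spring stop of its guide lane. With the fingertips press the yellow spring bar down and keep it held down while you push the tin along the lane, past the two red teeth, into the closed end; then let the bar spring up so that the teeth close behind the tin. Only push the tin, keep it flat on the deck and never lift it, and leave the cups, jar and bottle beside the lane where they stand.

Things in the scene. Friction and masses are not known exactly. Their poses are not given: they have to be found in the camera images.
- dock: fixed wood and aluminium guide lane, 322 mm long, 108 mm wide. Origin: on the counter, on the lane's centre line, level with the entry-side faces of the stop teeth; z up, y along the lane to its closed end, x across. Open end at y = -210 mm. Deck (the tin slides on it) 32 mm above the counter. Side walls: inner faces at x = -42 and +42 mm, 12 mm thick, tops 40 mm above the counter.
- bay (a point): middle of the closed-end bay: on the deck (32 mm above the counter), on the centre line, y = +51 mm of the dock. The end wall's inner face is at dock y = +98 mm, its top 44 mm above the counter. In the bay, between teeth and end wall, the tin's centre can lie from about dock y = +41 to +60 mm.
- bar (a joint): how far the spring bar is pressed straight down, m: 0 = up, 0.014 = fully down on its stop. About 3 N starts it, about 6.5 N holds it fully down; let go, it springs up. The bar is a flat yellow strip, 44 mm wide, on the lane's centre line from dock y = -200 to +35 mm, with a tooth on either side; press it anywhere along it. Pressed 8 mm or more, the teeth are below the deck.
- bar_top (a point): point on the bar's top face, on the centre line, at dock y = -80 mm; 29 mm above the counter when up (3 mm below the deck, so the tin does not touch the bar), moving down with the bar. A fingertip behind the tin can keep the bar down and run along it between the teeth.
- teeth (a point): point midway between the bar's two red stop teeth, level with their tops and their entry-side faces; moves with the bar. Each tooth is 8 mm wide (dock x = -33 to -25 and +25 to +33 mm), 12 mm long (dock y = 0 to +12 mm) and, bar up, stands 8 mm above the deck, blocking the tin.
- tin: flat round steel spice tin with a copper-coloured lid, 76 mm across, 26 mm tall, flat on top; loose, about 0.26 kg. Origin: centre of its underside; z up. It starts flat on the deck on the entry side of the teeth, centre at about dock y = -105 to -55 mm.
- tumbler: bare steel drinking tumbler, open, 68 mm across, 95 mm tall; bystander standing loose beside the dock, origin at the centre of its underside
- chutney: red plastic sauce bottle with a yellow cap, 54 mm across, 115 mm tall; bystander standing loose beside the dock, origin at the centre of its underside
- jar: amber glass jar with a green lid, 64 mm across, 85 mm tall; bystander standing loose beside the dock, origin at the centre of its underside
- mug: blue ceramic cup without handle, open, 66 mm across, 75 mm tall; bystander standing loose beside the dock, origin at the centre of its underside
Mind the look-alikes: they are no part of the job. What is meant by the tin is not blue or green, and is the larger of those in its own colour.

How it is judged (in metres and radians):
On the way, in this order (a step that is already met when the one before it is completed fails the run):
1. the fingers hold the bar down while the tin is still on the entry side of the teeth (value of joint bar above 0.008 m and contact force between the fingers and bar above 1 N and y of tin in the frame of dock below -0.02 m), for 0.1 s.
2. the tin is passing over the teeth while the fingers hold the bar down (value of joint bar above 0.007 m and contact force between the fingers and bar above 1 N and y of tin in the frame of dock between -0.012 and 0.036 m), for 0.05 s.
At the end, for the whole second after the job is handed in: The tin rests flat on the deck (height within 2 mm, tilt under 0.04 rad), still, in the bay: centre 38 to 64 mm beyond the entry face of the teeth, within 8 mm of the centre line. The bar is up (pressed under 2 mm). Cups, jar and bottle are within 20 mm of where they stood (y of tin in the frame of dock between 0.038 and 0.064 m and x of tin in the frame of dock between -0.008 and 0.008 m and z of tin in the frame of dock between 0.03 and 0.034 m and angle between tin's own z axis and vertical below 0.04 rad and value of joint bar below 0.002 m and linear speed of tin below 0.01 m/s and distance of each of tumbler, chutney, jar, mug from where it was at the start of the episode below 0.02 m); the robot touches nothing.
It fails at once if the tin is lifted off the deck (more than 5 mm) or tipped (more than 0.15 rad) (z of tin in the frame of dock above 0.037 m or angle between tin's own z axis and vertical above 0.15 rad).
It fails at once if the bar is let up while the tin is over the teeth (y of tin in the frame of dock between -0.012 and 0.034 m and value of joint bar below 0.005 m).
It fails at once if a cup, the jar or the bottle beside the lane is moved more than 20 mm, lifted or tipped (distance of any of tumbler, chutney, jar, mug from where it was at the start of the episode above 0.02 m or angle between any of tumbler, chutney, jar, mug's own z axis and vertical above 0.3 rad).
It also fails if it takes over 40 s, if anything falls off the work surface, if the arm or the gripper's body presses on something with over 40 N, if the wrist force passes 120 N, or if a joint passes its speed limit or range.

## Working session

There is one attempt and no reset: what is moved stays moved. The work goes in short steps, Python scripts to look and compute and a tool call to move; the robot and the scene stay as the last step left them, time stands still between calls to the robot, and variables do not carry over. Pictures are saved under pics/ and viewed, and the job is handed in when it is done.

Besides the shell and the picture viewer there is one more tool, called after "Request:" by a JSON object that holds its "name" and its "arguments", one argument or row to a line. carry_out: Moves the arm, as the interface text tells. Its arguments: {"type":"object","properties":{"translation":{"type":"array"},"yaw":{"type":"array"},"jaw":{"type":"array"},"force":{"type":"number"}},"required":["translation","yaw","jaw"]}

```bash
mkdir -p pics; ls; cat > h.py <<'E'
import numpy as np, cv2
from cell import r, grab_frame, camera_model, job
def save(name,fn):
    p,d=grab_frame(name); cv2.imwrite('pics/'+fn+'.png',p[:,:,::-1]); np.save('pics/'+fn+'.npy',d); return p,d
def ray(m,u,v):
    x0=np.array([(u-m['cx'])/m['fx'],(v-m['cy'])/m['fy']],float); x=x0.copy()
    for _ in range(30): x=x0/(1+m['k1']*(x@x))
    R=cv2.Rodrigues(np.array(m['rvec'],float))[0]; t=np.array(m['tvec'],float).ravel()
    return -R.T@t, R.T@np.array([x[0],x[1],1.])
def onplane(m,u,v,z):
    o,d=ray(m,u,v); return o+d*(z-o[2])/d[2]
def proj(m,P):
    R=cv2.Rodrigues(np.array(m['rvec'],float))[0]; c=R@np.array(P,float)+np.array(m['tvec'],float).ravel()
    x=c[:2]/c[2]; x=x*(1+m['k1']*(x@x)); return np.array([m['fx']*x[0]+m['cx'],m['fy']*x[1]+m['cy']])
E
python3 - <<'E'
from h import *
for n in ['scene','side','wrist']:
    save(n,n+'0'); m=camera_model(n); print(n,m, ray(m,320,200))
o=r.get_obs(); print(o['clock'],o['tool_pos'],o['tool_rot'],o['grip_width'])
E
```

```text
pics
scene {'fx': 497.3490256349591, 'fy': 497.3490256349591, 'cx': 317.7590448670842, 'cy': 200.6843413286614, 'k1': -0.07208403993272032, 'rvec': array([ 0.82173333,  2.79810484, -0.74261738]), 'tvec': array([ 0.48754007, -0.22982374,  1.27518694])} (array([0.84706636, 0.44219043, 1.00177952]), array([-0.26123993, -0.41946706, -0.86938098]))
side {'fx': 382.1913026799328, 'fy': 382.1913026799328, 'cx': 318.80832612051853, 'cy': 198.79460122797707, 'k1': -0.006162699760253358, 'rvec': array([ 0.68994973, -2.61879268,  1.13257497]), 'tvec': array([0.51319596, 0.25574187, 0.65313924])} (array([0.29566973, 0.51447036, 0.63503111]), array([ 0.35829087, -0.63267616, -0.68656259]))
wrist {'fx': 328.2125198072828, 'fy': 328.2125198072828, 'cx': 319.3329670157121, 'cy': 201.3536559628587, 'k1': -0.026939522808690927, 'rvec': array([-2.88485577e+00, -2.75872591e-04, -1.10992084e-03]), 'tvec': array([-0.62498389, -0.02799562,  0.39135569])} (array([0.62468052, 0.07247576, 0.38609508]), array([ 0.0028131 , -0.2499357 , -0.96826927]))
0.15 [6.24844453e-01 6.13138605e-05 2.28202376e-01] [[-8.15805293e-04 -7.18148563e-05  9.99999665e-01]
 [ 7.79298505e-05  9.99999994e-01  7.18784556e-05]
 [-9.99999664e-01  7.79884632e-05 -8.15799692e-04]] 0.09500785956176905
```

View pics/scene0.png

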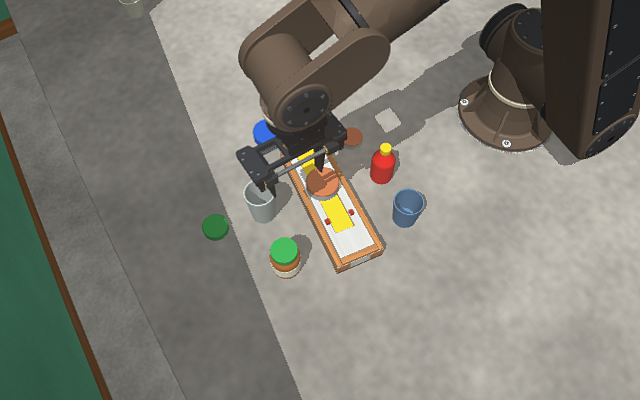

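View pics/side0.png

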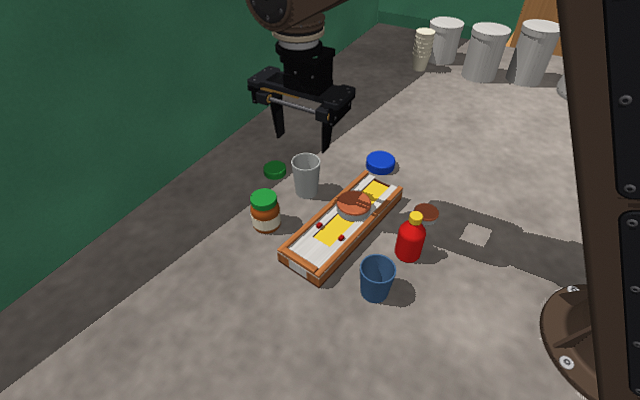

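View pics/wrist0.png

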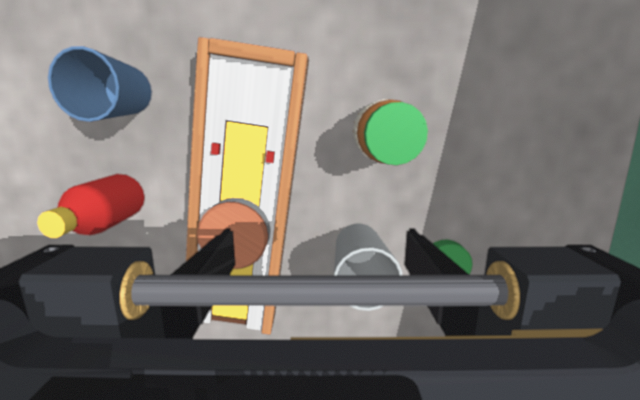

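The copper discs are the one in the lane (scene 322,182) and a smaller one on the counter (scene 352,137). The one in the lane on the bar looks larger, so it should be the tin. I'll confirm that while measuring the dock.

```bash
cat > det.py <<'E'
from h import *
def comps(p,lo,hi,amin,lo2=None,hi2=None):
    hsv=cv2.cvtColor(p,cv2.COLOR_RGB2HSV); k=cv2.inRange(hsv,lo,hi)
    if lo2: k|=cv2.inRange(hsv,lo2,hi2)
    n,l,s,c=cv2.connectedComponentsWithStats(k)
    return [(s[i].tolist(),c[i].round(1).tolist(),l==i) for i in range(1,n) if s[i][4]>=amin]
E
python3 - <<'E'
from det import *
for n in ['scene','side','wrist']:
    p=cv2.imread(f'pics/{n}0.png')[:,:,::-1].copy(); m=camera_model(n)
    print(n)
    for s,c,k in comps(p,(0,150,60),(4,255,255),6,(172,150,60),(180,255,255)):
        print(' red',s,c,onplane(m,*c,.037).round(4))
    for s,c,k in comps(p,(5,80,80),(12,190,255),60):
        print(' copper',s,c,onplane(m,*c,.058).round(4))
    for s,c,k in comps(p,(24,150,120),(34,255,255),60):
        print(' yellow',s,c,onplane(m,*c,.029).round(4))
p=cv2.imread('pics/wrist0.png')
a=cv2.resize(p[30:340,170:320],None,fx=2,fy=2)[:600]; q=cv2.imread('pics/scene0.png')[110:280,220:420]
cv2.imwrite('pics/crop1.png',np.hstack([a,cv2.resize(q,(470,600))[:600]] if a.shape[0]==600 else [a]))
E
```

```text
scene
 red [371, 150, 24, 34, 625] [382.0, 167.6] [ 0.39   -0.0179  0.037 ]
 red [349, 209, 5, 6, 17] [351.1, 211.6] [0.5156 0.0386 0.037 ]
 red [325, 219, 5, 6, 19] [326.9, 221.4] [0.5735 0.03   0.037 ]
 copper [344, 127, 19, 20, 269] [353.0, 136.7] [ 0.4057 -0.1152  0.058 ]
 copper [306, 167, 34, 30, 762] [322.4, 182.0] [ 0.5341 -0.0491  0.058 ]
 yellow [380, 143, 12, 13, 119] [385.2, 148.6] [ 0.3476 -0.0614  0.029 ]
 yellow [298, 149, 16, 12, 71] [305.6, 154.4] [ 0.5162 -0.1506  0.029 ]
 yellow [302, 159, 15, 16, 125] [308.7, 165.8] [ 0.5272 -0.1191  0.029 ]
 yellow [320, 195, 33, 38, 623] [336.4, 213.8] [0.5433 0.0222 0.029 ]
side
 red [395, 220, 31, 43, 956] [409.5, 241.8] [ 0.3875 -0.0181  0.037 ]
 red [317, 223, 5, 5, 21] [318.9, 224.9] [0.5718 0.0318 0.037 ]
 red [339, 235, 5, 6, 22] [341.0, 237.5] [0.5146 0.0402 0.037 ]
 copper [320, 188, 51, 29, 750] [351.7, 202.8] [ 0.5322 -0.0435  0.058 ]
 copper [361, 192, 41, 34, 224] [383.8, 207.7] [ 0.4653 -0.0637  0.058 ]
 copper [414, 203, 25, 18, 300] [427.6, 211.2] [ 0.3799 -0.0996  0.058 ]
 copper [284, 221, 31, 27, 60] [299.8, 2
[... 315 characters left out ...]
[363, 181, 25, 18, 229] [375.0, 189.1] [ 0.5165 -0.1412  0.029 ]
 yellow [410, 211, 12, 9, 86] [415.8, 215.2] [ 0.403  -0.1055  0.029 ]
 yellow [314, 214, 40, 32, 546] [333.0, 230.2] [0.5417 0.024  0.029 ]
wrist
 red [212, 144, 7, 10, 67] [215.0, 148.4] [0.5145 0.0388 0.037 ]
 red [267, 152, 7, 10, 59] [269.7, 156.5] [0.5722 0.0301 0.037 ]
 red [59, 175, 85, 59, 3277] [102.8, 202.3] [ 0.3839 -0.0203  0.037 ]
 copper [196, 202, 72, 66, 2823] [234.9, 230.2] [ 0.5355 -0.0453  0.058 ]
 copper [212, 316, 34, 8, 108] [228.3, 319.6] [ 0.5204 -0.1541  0.058 ]
 yellow [49, 208, 26, 27, 289] [65.2, 218.4] [ 0.3303 -0.0417  0.029 ]
 yellow [231, 266, 21, 9, 103] [242.5, 270.9] [ 0.5332 -0.1072  0.029 ]
```

View pics/crop1.png

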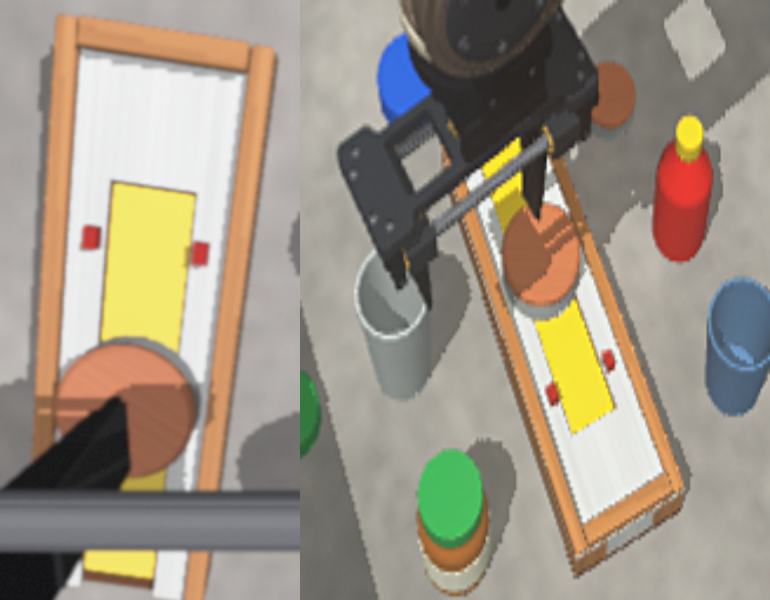

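The crop confirms it: the large copper disc in the lane (wrist ~235,232) is the tin, and the smaller one outside the lane is the decoy. The tooth centres agree across all three views, which puts the dock origin at about (0.543, 0.029) with its y axis at (0.148, 0.989). I'll turn the jaws along the lane, shut them, and hover behind the tin.

Request:
{"name": "carry_out", "arguments": {
  "translation": [
    [0.5,-1.5,-1.5],
    [1,-3,-2.5],
    [1.5,-4.5,-4],
    [2,-6,-5],
    [2.5,-7.5,-6.5],
    [3,-9,-7.5],
    [3.5,-10.5,-9],
    [4,-12.4,-10.5],
    [4,-12.4,-10.5],
    [4,-12.4,-10.5]
  ],
  "yaw": [-0.17,-0.34,-0.51,-0.68,-0.85,-1.02,-1.19,-1.36,-1.422,-1.422],
  "jaw": [0.5,0,0,0,0,0,0,0,0,0],
  "force": 20
}}

```text
clock: 1.4
tool_pos: [0.5197, -0.1241, 0.1882]
tool_rot: [[-0.001, -0.989, 0.149], [0.0, 0.149, 0.989], [-1.0, 0.001, 0.0]]
ft_force: [0.3, 0.1, 0.2]
grip_width: 0.002
```

```bash
python3 - <<'E'
from det import *
o=r.get_obs(); print(o['clock'],o['tool_pos'],o['tool_rot'],o['grip_width'],o['ft_force'],o['joints'])
for n in ['scene','side','wrist']:
    p,d=save(n,n+'1'); m=camera_model(n)
    print(n)
    for s,c,k in comps(p,(0,150,60),(4,255,255),6,(172,150,60),(180,255,255)):
        print(' red',s,c,onplane(m,*c,.037).round(4))
    for s,c,k in comps(p,(5,80,80),(12,190,255),200):
        print(' copper',s,c,onplane(m,*c,.058).round(4))
a=[cv2.imread(f'pics/{n}1.png') for n in ['scene','side','wrist']]
cv2.imwrite('pics/c1.png',np.vstack([np.hstack([cv2.resize(a[0][80:300,180:460],(400,300)),cv2.resize(a[1][100:300,220:480],(400,300))]),np.hstack([cv2.resize(a[2],(480,300)),np.zeros((300,320,3),np.uint8)])]))
E
```

```text
1.4 [ 0.51969878 -0.12412127  0.18818956] [[-1.03081200e-03 -9.88801629e-01  1.49232291e-01]
 [ 1.92653519e-04  1.49232171e-01  9.88802165e-01]
 [-9.99999450e-01  1.04801926e-03  3.66658009e-05]] 0.0019655931280135115 [0.25225488 0.09315077 0.2478261 ] [-2.05120997e+01  2.35679008e+01  1.04721394e+02 -1.31846381e-02
  5.17698906e+01 -1.01921497e+02]
scene
 red [371, 151, 24, 33, 620] [382.1, 167.6] [ 0.3898 -0.0177  0.037 ]
 red [349, 209, 5, 6, 17] [351.1, 211.6] [0.5156 0.0386 0.037 ]
 red [325, 219, 5, 6, 19] [326.9, 221.4] [0.5735 0.03   0.037 ]
 copper [340, 127, 23, 20, 341] [351.0, 136.4] [ 0.4091 -0.1185  0.058 ]
 copper [306, 167, 34, 30, 782] [322.2, 181.8] [ 0.5342 -0.0498  0.058 ]
side
 red [395, 221, 31, 42, 949] [409.5, 241.9] [ 0.3874 -0.0179  0.037 ]
 red [317, 223, 5, 5, 21] [318.9, 224.9] [0.5718 0.0318 0.037 ]
 red [339, 235, 5, 6, 22] [341.0, 237.5] [0.5146 0.0402 0.037 ]
 copper [343, 187, 60, 71, 304] [371.6, 223.8] [ 0.469  -0.0073  0.058 ]
 copper [336, 188, 35, 28, 704] [353.2, 202.5] [ 0.5297 -0.0459  0.058 ]
 copper [414, 203, 25, 18, 303] [427.6, 211.1] [ 0.38   -0.0999  0.058 ]
wrist
 red [380, 0, 82, 63, 3299] [413.3, 31.3] [ 0.3916 -0.021   0.037 ]
 red [481, 159, 14, 7, 89] [487.6, 162.0] [0.5154 0.0401 0.037 ]
 red [474, 217, 13, 7, 80] [479.8, 220.0] [0.5727 0.0312 0.037 ]
 copper [247, 22, 59, 63, 2985] [276.3, 53.0] [ 0.3954 -0.1393  0.058 ]
 copper [355, 155, 155, 83, 5329] [397.6, 196.5] [ 0.5305 -0.0524  0.058 ]
 copper [262, 169, 9, 40, 282] [266.0, 188.2] [ 0.5051 -0.1688  0.058 ]
 copper [363, 243, 205, 3, 212] [464.6, 244.0] [0.5861 0.0065 0.058 ]
```

View pics/c1.png

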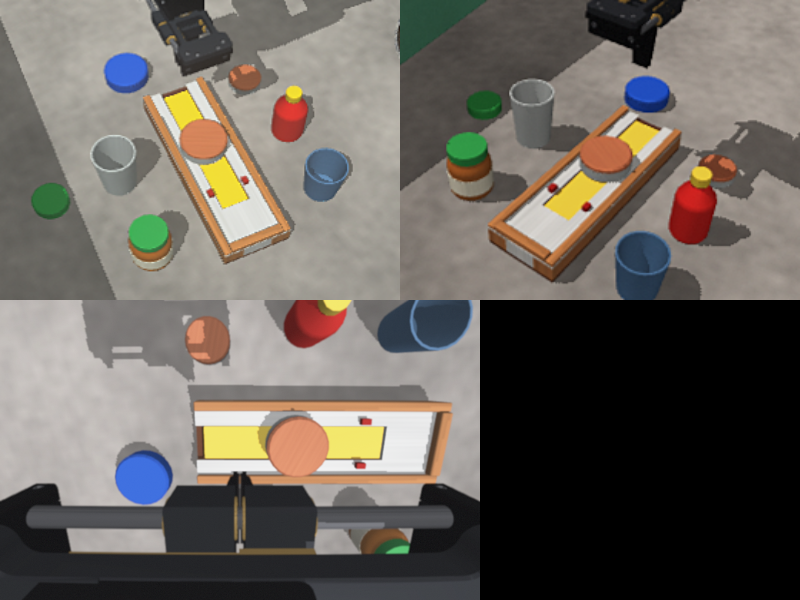

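The finger is centred on the lane at dock y of about -155, and the tin's rear edge is at about -117. Descending to bar height now.

Request:
{"name": "carry_out", "arguments": {
  "translation": [
    [4,0,0],
    [8,0,0],
    [11,0,0],
    [13,0,0],
    [14,0,0],
    [14.5,0,0],
    [14.5,0,0]
  ],
  "yaw": [0,0,0,0,0,0,0],
  "jaw": [0,0,0,0,0,0,0]
}}

```text
clock: 2.42
tool_pos: [0.52, -0.1237, 0.0436]
tool_rot: [[-0.0, -0.989, 0.149], [-0.0, 0.149, 0.989], [-1.0, 0.0, -0.0]]
ft_force: [0.6, 0.4, 0.9]
grip_width: 0.0008
```

Request:
{"name": "carry_out", "arguments": {
  "translation": [
    [0.3,0,0],
    [0.6,0,0],
    [0.9,0,0],
    [1.1,0,0],
    [1.1,0,0]
  ],
  "yaw": [0,0,0,0,0],
  "jaw": [0,0,0,0,0]
}}

```text
clock: 3.05
tool_pos: [0.5202, -0.1238, 0.0326]
tool_rot: [[-0.0, -0.989, 0.149], [-0.0, 0.149, 0.989], [-1.0, -0.0, -0.0]]
ft_force: [-1.4, 1.1, 5.3]
grip_width: 0.0006
```

```bash
cat > look.py <<'E'
import sys
from det import *
t=sys.argv[1]
o=r.get_obs(); print(o['clock'],o['tool_pos'].round(4),o['ft_force'].round(2),o['grip_width'])
O=np.array([.5430,.0291]); ax=np.array([.989,-.148]); ay=np.array([.148,.989])
D=lambda P:((P[:2]-O)@ax*1e3,(P[:2]-O)@ay*1e3)
print('tcp dock mm',np.round(D(o['tool_pos']),1))
im=[]
for n in ['scene','side','wrist']:
    p,d=save(n,n+t); m=camera_model(n); im.append(p[:,:,::-1])
    for s,c,k in comps(p,(0,150,60),(4,255,255),3,(172,150,60),(180,255,255)):
        if s[4]<400: print(n,'red',s,c)
    for s,c,k in comps(p,(5,80,80),(12,190,255),350):
        P=onplane(m,*c,.058); q=D(P)
        if abs(q[0])<20: print(n,'copper',s,c,np.round(q,1))
cv2.imwrite(f'pics/c{t}.png',np.vstack([np.hstack([cv2.resize(im[0][80:300,180:460],(400,300)),cv2.resize(im[1][100:300,220:480],(400,300))]),np.hstack([cv2.resize(im[2],(480,300)),np.zeros((300,320,3),np.uint8)])]))
E
python3 look.py 2
```

```text
3.05 [ 0.5202 -0.1238  0.0326] [-1.42  1.06  5.25] 0.0006039101599695546
tcp dock mm [ 1.000e-01 -1.546e+02]
scene copper [306, 171, 34, 26, 608] [323.2, 184.4] [  3.7 -72.2]
side copper [336, 188, 35, 28, 667] [352.9, 203.0] [ -2.4 -74.5]
wrist copper [212, 216, 23, 59, 788] [220.6, 242.2] [ -18.4 -196.2]
```

View pics/c2.png

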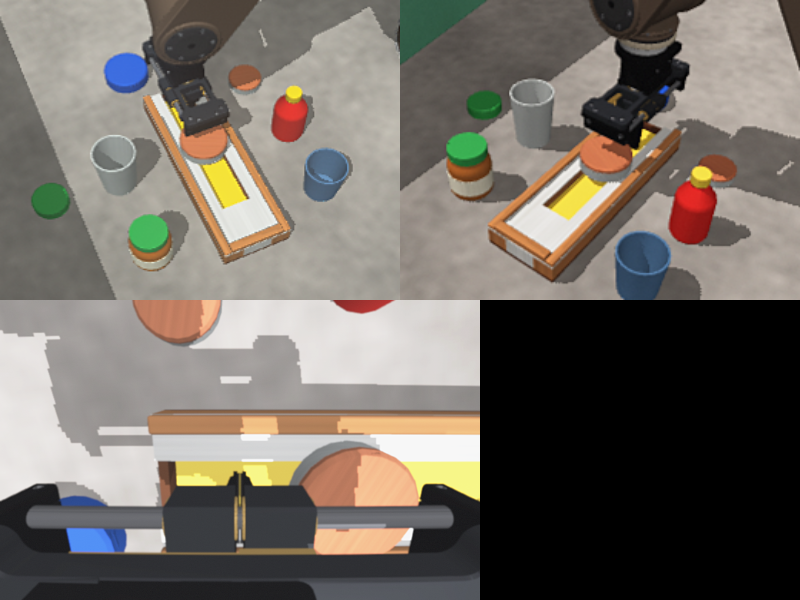

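The teeth are down: no red is visible in the picture, the force is 5.3 N and the tip is about 10 mm down on the bar. I'll press slightly deeper and start pushing.

Request:
{"name": "carry_out", "arguments": {
  "translation": [
    [0.15,0,0],
    [0.15,0,0.7],
    [0.15,0,1.4],
    [0.15,0,2.1],
    [0.15,0,2.8],
    [0.15,0,3.5],
    [0.15,0,4.2],
    [0.15,0,4.9],
    [0.15,0,5.6],
    [0.15,0,6.3],
    [0.15,0,7],
    [0.15,0,7]
  ],
  "yaw": [0,0,0,0,0,0,0,0,0,0,0,0],
  "jaw": [0,0,0,0,0,0,0,0,0,0,0,0]
}}

```text
clock: 4.7
tool_pos: [0.5311, -0.0545, 0.0314]
tool_rot: [[0.001, -0.989, 0.149], [-0.0, 0.149, 0.989], [-1.0, -0.001, -0.0]]
ft_force: [-0.4, 1.1, 6.2]
grip_width: 0.0001
```

```bash
python3 look.py 3
```

```text
4.7 [ 0.5311 -0.0545  0.0314] [-0.45  1.05  6.21] 0.0001291703501632908
tcp dock mm [  0.6 -84.5]
scene copper [314, 190, 34, 25, 396] [328.7, 204.5] [ 13.9 -20.7]
side copper [320, 205, 38, 23, 552] [339.8, 217.2] [ -5.1 -22. ]
wrist copper [352, 201, 158, 75, 7822] [438.9, 239.1] [-19.7 -32.1]
wrist copper [78, 216, 23, 59, 684] [89.4, 246.2] [ -16.4 -183.4]
```

View pics/c3.png

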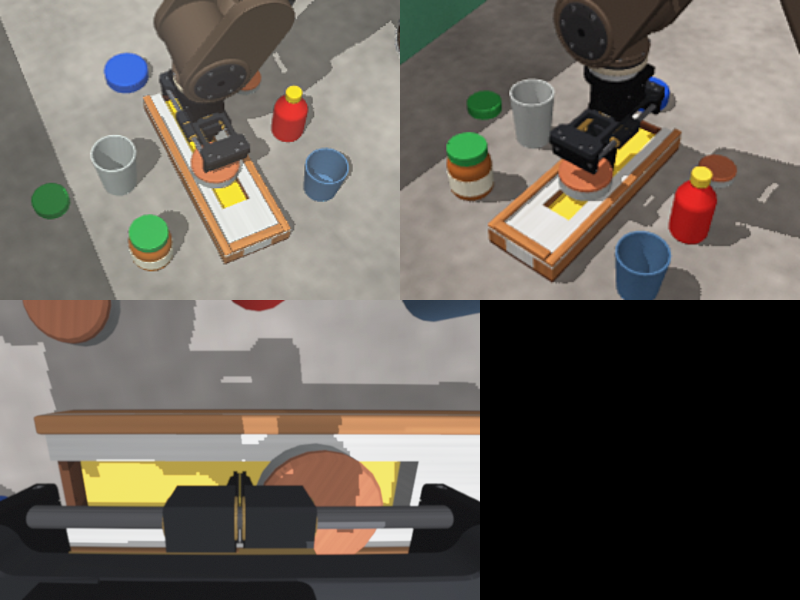

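```bash
cat > tin.py <<'E'
from det import *
O=np.array([.5430,.0291]); ax=np.array([.989,-.148]); ay=np.array([.148,.989])
D=lambda P:((P[:2]-O)@ax*1e3,(P[:2]-O)@ay*1e3)
def tin(p,m,lo,hi):
    # hue mask of lid, outline points mapped to lid plane; fit known-radius circle to front rim
    k=max(comps(p,(4,80,50),(12,200,255),350),key=lambda t:t[0][4] if lo<=t[1][0]<=hi else 0)[2].astype(np.uint8)
    k=cv2.morphologyEx(k,cv2.MORPH_OPEN,np.ones((5,5)))
    c=max(cv2.findContours(k,cv2.RETR_EXTERNAL,cv2.CHAIN_APPROX_NONE)[0],key=cv2.contourArea)[:,0]
    Q=np.array([D(onplane(m,*q,.058)) for q in c])
    f=Q[Q[:,1]>Q[:,1].max()-12]
    return Q.min(0).round(1),Q.max(0).round(1),'centre y~',round(Q[:,1].max()-38,1)
E
python3 - <<'E'
from tin import *
m=camera_model('wrist'); print('now',tin(cv2.imread('pics/wrist3.png')[:,:,::-1].copy(),m,300,640))
for n in ['scene','side']:
  for i in '13':
    try: print(n,i,tin(cv2.imread(f'pics/{n}{i}.png')[:,:,::-1].copy(),camera_model(n),300,360))
    except Exception as e: print(n,e)
E
```

```text
now (array([-36.6, -68.9]), array([-2.5,  1. ]), 'centre y~', np.float64(-37.0))
scene 1 (array([ -35.9, -118. ]), array([ 40.2, -42.1]), 'centre y~', np.float64(-80.1))
scene 3 (array([-25.2, -59.5]), array([41.5,  4.8]), 'centre y~', np.float64(-33.2))
side 1 (array([ -40.1, -115.2]), array([ 37. , -38.5]), 'centre y~', np.float64(-76.5))
side max() iterable argument is empty
```

The tin is at dock y of about -35 and its centre is ~49.5 mm ahead of the TCP, so it needs about 86 mm more. I'll push in two parts.

Request:
{"name": "carry_out", "arguments": {
  "translation": [
    [0,0,0.6],
    [0,0,1.2],
    [0,0,1.8],
    [0,0,2.4],
    [0,0,3],
    [0,0,3.6],
    [0,0,4.2],
    [0,0,4.8],
    [0,0,5.4],
    [0,0,6],
    [0,0,6]
  ],
  "yaw": [0,0,0,0,0,0,0,0,0,0,0],
  "jaw": [0,0,0,0,0,0,0,0,0,0,0]
}}

```text
clock: 6.22
tool_pos: [0.5395, 0.0047, 0.0313]
tool_rot: [[-0.0, -0.989, 0.149], [-0.001, 0.149, 0.989], [-1.0, 0.0, -0.001]]
ft_force: [-4.4, -2.4, 5.6]
grip_width: 0.0004
```

```bash
python3 look.py 4; python3 - <<'E'
from tin import *
print(tin(cv2.imread('pics/wrist4.png')[:,:,::-1].copy(),camera_model('wrist'),300,640))
E
```

```text
6.225 [0.5395 0.0047 0.0313] [-4.37 -2.36  5.6 ] 0.0003833821708705806
tcp dock mm [  0.2 -24.7]
scene copper [324, 211, 35, 27, 413] [338.3, 226.7] [17.8 36.6]
side copper [303, 221, 38, 24, 560] [322.4, 233.9] [-4.8 37.4]
wrist copper [354, 207, 154, 69, 6890] [438.8, 241.8] [-18.9  27.8]
(array([-34.4,  -8.2]), array([-3. , 59.8]), 'centre y~', np.float64(21.8))
```

View pics/c4.png

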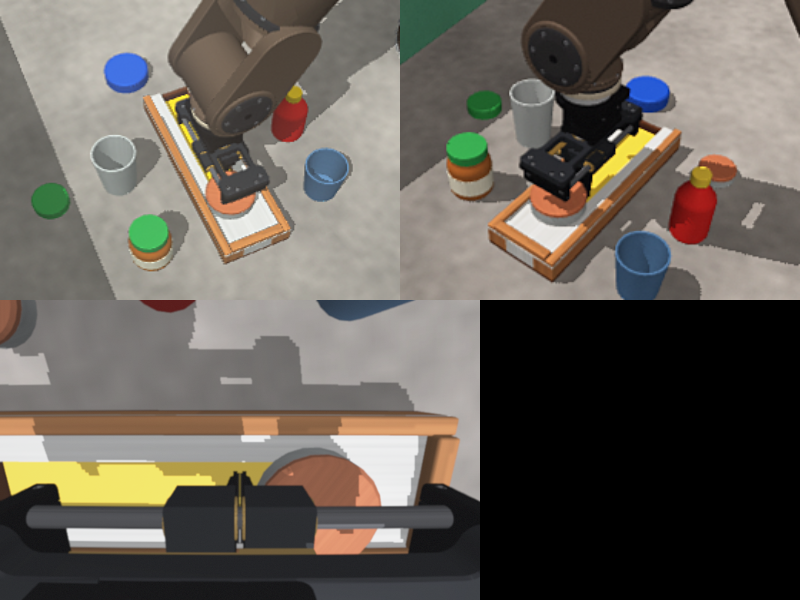

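The picture shows the tin over the teeth zone (centre y about +22 to +25) with the bar still held. The right-hand part of the lane ahead is clear and the bystanders haven't moved. Pushing the last 28 mm.

Request:
{"name": "carry_out", "arguments": {
  "translation": [
    [0,0,0.6],
    [0,0,1.2],
    [0,0,1.8],
    [0,0,2.3],
    [0,0,2.8],
    [0,0,2.8],
    [0,0,2.8]
  ],
  "yaw": [0,0,0,0,0,0,0],
  "jaw": [0,0,0,0,0,0,0]
}}

```text
clock: 7.25
tool_pos: [0.5435, 0.0322, 0.0314]
tool_rot: [[-0.0, -0.989, 0.149], [-0.001, 0.149, 0.989], [-1.0, 0.0, -0.001]]
ft_force: [-2.2, -1.3, 6.9]
grip_width: 0.0005
```

```bash
python3 look.py 5; python3 - <<'E'
from tin import *
print(tin(cv2.imread('pics/wrist5.png')[:,:,::-1].copy(),camera_model('wrist'),300,640))
E
```

```text
7.25 [0.5435 0.0322 0.0314] [-2.16 -1.35  6.85] 0.0005044833601002072
tcp dock mm [0.  3.1]
scene red [373, 154, 22, 30, 315] [385.7, 171.7]
scene copper [329, 221, 36, 28, 418] [343.5, 237.5] [18.7 63.9]
side copper [290, 229, 43, 25, 588] [313.7, 242.4] [-4.9 65.5]
wrist copper [354, 207, 161, 69, 6928] [439.6, 242.1] [-18.8  56. ]
(array([-34.5,  20. ]), array([-3. , 88.6]), 'centre y~', np.float64(50.6))
```

View pics/c5.png

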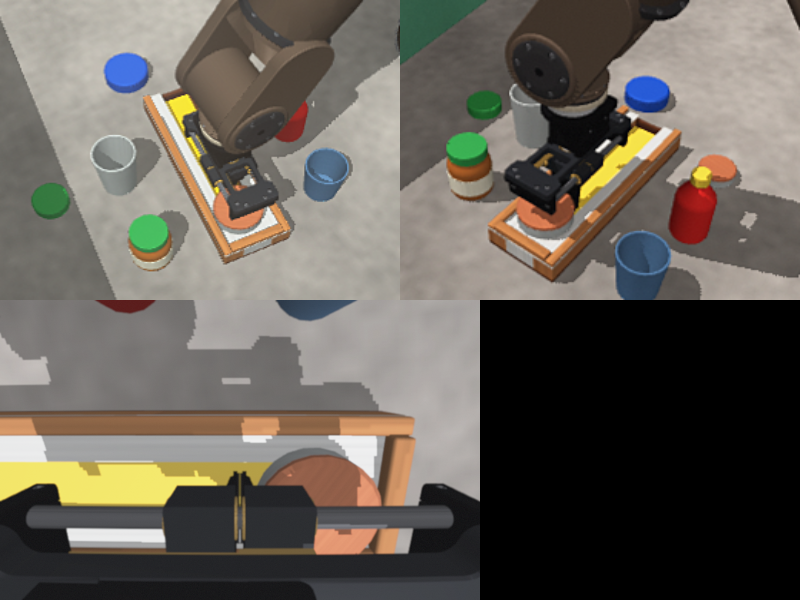

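The tin centre measures about +51 to +53 with a visible gap to the end wall. I'll back off while keeping the bar down, then lift.

Request:
{"name": "carry_out", "arguments": {
  "translation": [
    [0,0,-0.5],
    [0,0,-1],
    [0,0,-1.5],
    [-0.5,0,-1.5],
    [-1,0,-1.5],
    [-1.6,0,-1.5],
    [-3,0,-1.5],
    [-6,0,-2],
    [-10,0,-5],
    [-14,0,-9],
    [-16,0,-13],
    [-16,0,-13]
  ],
  "yaw": [0,0,0,0,0,0,0,0,0,0,0,0],
  "jaw": [0,0,0,0,0,0,0,0,0,0,0,0]
}}

```text
clock: 8.9
tool_pos: [0.5241, -0.0982, 0.1935]
tool_rot: [[0.002, -0.988, 0.152], [-0.001, 0.152, 0.988], [-1.0, -0.002, -0.001]]
ft_force: [0.0, 0.7, -0.3]
grip_width: 0.0004
```

```bash
python3 look.py 6; python3 - <<'E'
from tin import *
print(tin(cv2.imread('pics/wrist6.png')[:,:,::-1].copy(),camera_model('wrist'),300,640))
for n in ['scene','side']: print(tin(cv2.imread(f'pics/{n}6.png')[:,:,::-1].copy(),camera_model(n),290,350))
E
```

```text
8.9 [ 0.5241 -0.0982  0.1935] [ 0.04  0.74 -0.3 ] 0.00040192193226902523
tcp dock mm [   0.2 -128.7]
scene red [349, 209, 5, 6, 17] [351.1, 211.6]
scene red [325, 219, 5, 6, 19] [326.9, 221.4]
scene copper [329, 215, 36, 34, 912] [346.6, 231.7] [ 6.9 54.5]
side red [378, 181, 3, 2, 3] [379.0, 181.7]
side red [318, 223, 4, 2, 6] [319.8, 223.3]
side red [338, 235, 6, 6, 24] [340.8, 237.7]
side copper [287, 223, 46, 31, 939] [313.1, 238.4] [ 2.5 58.1]
wrist red [451, 158, 13, 8, 89] [457.2, 161.4]
wrist red [446, 216, 12, 7, 77] [451.0, 219.1]
wrist copper [467, 160, 85, 80, 5176] [509.7, 199.3] [ 2.7 51. ]
(array([-33.7,  12.5]), array([41.9, 90.2]), 'centre y~', np.float64(52.2))
(array([-30.5,  16.2]), array([44. , 91.7]), 'centre y~', np.float64(53.7))
(array([-35.7,  18.3]), array([42.3, 95. ]), 'centre y~', np.float64(57.0))
```

View pics/c6.png

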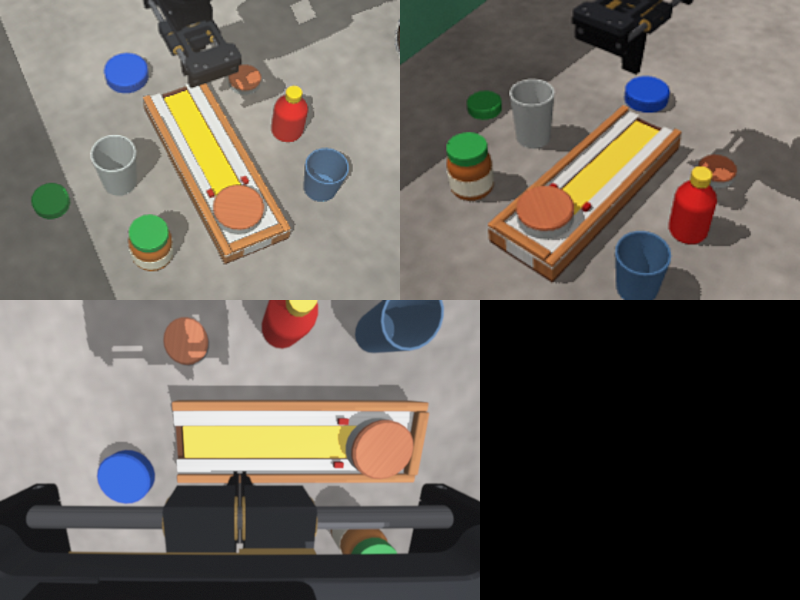

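The picture shows the tin flat in the bay (wrist 510,199). The teeth are back at exactly their starting scene pixels (351.1,211.6 and 326.9,221.4), so the bar is up, and the bystanders are where they were.

```bash
python3 -c "
from cell import job
print(job.finish_job())"
```

```text
the job is handed in; nothing more can be done
None
```

I pushed the tin into the closed-end bay with the bar held down, then let the bar spring up behind it. The job was handed in at about 9 s; no verdict was reported.

**What I did:** with the jaws shut and turned along the lane, I pressed the bar about 10–12 mm (5–7 N). I pushed the tin about 130 mm past the lowered teeth, backed off about 15 mm with the bar still down, then lifted.

**Last checks:**
- **Tin:** it looks flat and undisturbed. Its centre is at about dock y = +51 to +58 mm, inside the 38 to 64 mm needed. The three cameras disagree by a few millimetres: wrist 51–52, scene 54, side 57–58.
- **Sideways:** the tin is about 3–4 mm off the centre line by the wrist camera. The scene camera's rough lid-centre figure was 7 mm, which is more than the walls allow (about 4 mm).
- **Bar:** both teeth are back at their starting scene pixels, so the bar is up.
- **Bystanders and arm:** the cups, jar and bottle look unmoved by eye in the pictures, though I did not measure them individually. The robot is clear of everything.

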